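Seat the camera on the microscope's photo port

TASK

Get the bench microscope ready for its camera: first draw the light-path selector on the side of the microscope head out to its end stop, so that the light goes to the photo port. Then pick up the red camera by its knurled collar, set it over the photo port, turn it until the hidden keyway in the collar drops over the brass pin, without forcing it, and press it fully home against the sprung sleeve. Finish while still gripping it and holding it pressed home, because the spring would lift it off again before I have tightened its grub screws; leave the selector out and the tin, the tweezers and the phone where they are.

Things in the scene. Friction and masses are not known exactly. Their poses are not given: they have to be found in the camera images.
- scope: White trinocular microscope head fixed in a cradle. Origin on the bench, below the axis of its upright photo port; z up, y to its left; the two black eyepieces lean to its -x side (x -75 to -150 mm, up to z 170). Housing x -84 to +32, y -58 to +58, top at z 122 mm. Zoom knobs reach y +-71 at x -60, z 62. The port has a foot ring, diameter 54, up to z 129.
- port_rim (a point): Centre of the photo port's rim, 168 mm above the bench. The port is a bare aluminium tube, outer diameter 34 mm, standing 46 mm above the housing; its uppermost 5 mm taper to diameter 28 mm.
- key_pin (a point): Tip of the brass key pin, diameter 5 mm, that sticks straight out of the port's tube by 4.5 mm towards scope -x (between the eyepieces); 21.5 mm from the tube's axis. Its upper side is 11 mm below the rim.
- sleeve (a joint): Steel sleeve, diameter 22 mm, in the mouth of the port: 0 (m) is up, 6 mm proud of the rim; 0.006 is pressed level with the rim. A spring pushes it up with about 5.5 N at first and 9 N when level, more than the camera's weight, so a camera that is let go rises.
- selector (a joint): Light-path selector, a rod that slides straight out of the left (+y) side of the microscope head, in m: 0 is pushed in, 0.022 is the end stop fully out (light to the camera). It stays where it is left; about 2.5 N moves it.
- selector_knob (a point): Centre of the selector's black knob: a cylinder of diameter 18 mm, 15 mm long, lying along scope y on a 6 mm rod; at scope x 5 mm, y 86 mm plus the joint value, 104 mm above the bench. Nothing stands within 50 mm of it along scope x, or 20 mm below it; it can be pinched from above.
- camera: Small red camera in its knurled black collar, loose on the bench, standing on the collar; 0.14 to 0.22 kg. Origin: centre of the collar's underside; z up. Collar: diameter 52, 36 mm high; grip it round its upper third, 24 to 36 mm above the underside. The camera on it is a 30 x 30 mm box, its black back 59 mm above the underside; the white index line on the back points to -x of this frame.
- camera_seat (a point): Inner end of the collar's bore on its axis, 24 mm above the underside; it meets the centre of the port's rim when home. The bore is 36.4 mm wide, 24 mm deep, open below. One hidden keyway, 9 mm wide and deep enough for the pin, runs up the whole bore; anywhere else the underside lands on the pin 13 mm short of home.
- camera_index (a point): Outer end of the white index line on the camera's back, 13 mm from the axis. The collar turns stiffly on the camera between stops: the keyway lies anywhere up to 0.6 rad to either side of the direction from the axis to this point, different each time. Gripped by the collar, collar and camera turn as one.
- screw_tin: Bystander: shallow round tin with screws, 54 mm across, 14 mm high; origin at the centre of its underside.
- tweezers: Bystander: steel tweezers lying on the bench, 126 mm long; origin at the centre of the underside.
- phone: Bystander: black phone lying on the bench, 148 x 72 x 9 mm; origin at the centre of the underside.
There are look-alikes about, which are no part of the job. Leave any orange look-alike of the camera alone.

How it is judged:
On the way, in this order (a step that is already met when the one before it is completed fails the run):
1. the selector is drawn out to its end stop (value of joint selector above 0.0205 m), for 0.2 s.
2. the collar has dropped over the pin (z of camera_seat in the frame of port_rim below 0.009 m and horizontal distance between camera_seat and port_rim below 0.003 m), for 0.1 s.
At the end, for the whole second after the job is handed in: The selector is out at its end stop (19.5 mm or more of 22 mm); the camera's collar sits home on the photo port, within 2 mm of full depth, within 2.5 mm of its axis and upright within 0.06 rad; the fingers still grip the camera (over 2 N) and keep it pressed on the port (over 4 N), at rest (value of joint selector above 0.0195 m and z of camera_seat in the frame of port_rim below 0.002 m and horizontal distance between camera_seat and port_rim below 0.0025 m and angle between camera's own z axis and vertical below 0.06 rad and contact force between the fingers and camera above 2 N and contact force between camera and scope above 4 N and linear speed of camera below 0.01 m/s); the arm keeps its last pose, push and grip.
It fails at once if the screw tin is moved more than 25 mm (distance of screw_tin from where it was at the start of the episode above 0.025 m).
It fails at once if the tweezers are moved more than 25 mm (distance of tweezers from where it was at the start of the episode above 0.025 m).
It fails at once if the phone is moved more than 25 mm (distance of phone from where it was at the start of the episode above 0.025 m).
It fails at once if the camera is forced onto the microscope with more than 80 N (contact force between camera and scope above 80 N).
It also fails if it takes over 72 s, if anything falls off the work surface, if the arm or the gripper's body presses on something with over 40 N, if the wrist force passes 120 N, or if a joint passes its speed limit or range.

ROBOT

A 7-joint arm with a two-finger parallel gripper is mounted at the origin on a cart in front of the work surface, level with it; the furniture and walls round the work are solid. World frame = base frame: x ahead of the robot, y to its left, z up, the work surface at z = 0. Lengths are in m, angles in rad, forces in N, time in s.
With the tool pointing down it reaches from about 0.425 to 0.825 m from the base axis. Payload 3.6 kg.
Tool frame: the origin (TCP) lies midway between the tips of the shut fingers; the grasp point (between the pads) lies 19 mm behind it; z points along the fingers, y is the line along which they close (so a half turn about z gives the same grasp; the last joint's range is limited). The gripper opens to 85 mm and grips with 20 to 120 N. Pads are 22 mm wide; open, the fingers measure 114 mm over their backs; the gripper's body (76 mm by 85 mm) begins 54 mm behind the grasp point. The pads swing forward as they close: fully open they stand 13 mm farther back than shut.
Start: joints at [1.085, 0.615, -0.013, 1.423, 0.008, 1.103, -0.04], TCP at [0.288, -0.583, 0.231] pointing down, gripper open.
Joint ranges: [-3.12, 3.12], [-0.3, 2.06], [-1.34, 1.32], [0.26, 2.42], [-1.36, 4.5], [0.01, 1.98], [-2.84, 2.84]. Speed limits (rad/s): [2.79, 2.79, 3.14, 3.14, 3.14, 3.14, 3.14].

INTERFACE

Orientations are given as a rotation vector (axis times angle).
In Python, from workcell import manip gives the robot as it stands.
- The arm moves only by the tool drive_tool, never from a script. Its argument "increments" is a list of rows, each a list of 7 numbers: the turn, a rotation vector about the world's x, y, z in rad, then the shift along the world's x, y, z in mm, then the finger opening in mm, from 0 to 85.4. A call has 1 to 12 rows; each row is the pose to reach, as a shift and turn from the pose commanded when the call began; what a row does not reach only later rows make up. A row lasts 1/8 s, in which the tool goes at most 62.5 mm and 10.7 degrees, less where a joint would pass 70% of its speed; a pose out of reach is approached as far as the arm can. A call with a gripper value outside its range is refused whole. The fingers move at their own pace and stop on an object; "grip_force" is the grip in N (left out, the last holds). Time passes only in rows, so rows that repeat a pose let the fingers close. It gives the time, the measured TCP pose, the force, the opening and the grip force at its end, in the units of the state.
- manip.get_obs(): the state, without advancing time (a new reading comes with each control period).
- manip.grab_frame(name): name is "side" or "top"; returns a dict with "img" (400x640x3 uint8, red, green, blue), "intrinsics" (3x3 intrinsics, pixels), "R" (3x3) and "t" (3): a world point X has camera coordinates R X + t. Camera axes: x right, y down, z forward; pixel columns grow to the right and rows downward; lengths in m; the calibration is good to about 2 mm. A picture is of the moment at which its call begins. There is no depth.
- manip.job_done(): hands the job in; it is judged then, once.
Trained networks look in the newest picture that a camera, given by its name, has taken for a name from the list of things; names that differ only in an ending like _2 or _b are one class to them, and where a whole thing is asked for, a point or a joint stands for the part that bears it (a point fixed in the world has none). Each returns a list of dicts, best first, with "score" (0 to 1); they miss things now and then, are a little off and sometimes report something else, mostly with a low value. They report only what shows in the picture. A call takes as long as a camera call. They do not tell look-alikes from the thing itself.
- manip.look_for(label, camera): "centre" ([x, y, z] in m, in the coordinates of the camera as it stood for that picture, good to about 4 mm: the middle of the surface that is visible of it).
The state is a dict: "t": time; "joints": joint angles; "dq": joint speeds; "joint_efforts": joint torques, N m; "eef_pos": TCP position; "tool_rot": TCP orientation; "ft_force": force on the tool from outside, world axes, zero at the start; "ft_torque": the same for the moment, N m; "gripper_width": opening from 0.0 (shut) to 1.0 (fully open); "grip_force": force on a finger pad.
Only numpy, scipy, OpenCV 4.12 (cv2) and the standard library are available. Lean on these libraries where they do the work, as an engineer would, in place of code of your own. Each camera call takes 0.05 s, during which the arm holds its last target. There are 200 camera calls.

## Working session

There is one attempt and no reset: what is moved stays moved. The work goes in short steps, Python scripts to look and compute and a tool call to move; the robot and the scene stay as the last step left them, time stands still between calls to the robot, and variables do not carry over. Pictures are saved under pics/ and viewed, at most 10 in all, crops included, and the job is handed in when it is done.

Besides the shell and the picture viewer there is one more tool, called after "Request:" as name([rows], argument=value, ...), one row to a line, values as JSON. drive_tool: Moves the arm, as the interface text tells. Its arguments: {"type":"object","properties":{"increments":{"type":"array","items":{"type":"array","items":{"type":"number"}}},"grip_force":{"type":"number"}},"required":["increments"]}

```bash
mkdir -p pics
cat > h.py <<'E'
import numpy as np, cv2
from workcell import manip
def grab(n,f=None):
    d=manip.grab_frame(n); 
    if f: cv2.imwrite('pics/'+f,d['img'][:,:,::-1])
    return d
def proj(d,X):
    c=np.array(d['R'])@np.array(X)+np.array(d['t']); p=np.array(d['intrinsics'])@c; return p[:2]/p[2]
def w(d,c): return np.array(d['R']).T@(np.array(c)-np.array(d['t']))
def ray(d,px,z):
    R=np.array(d['R']);t=np.array(d['t']);o=-R.T@t
    v=R.T@np.linalg.inv(d['intrinsics'])@np.array([px[0],px[1],1.]); return o+v*(z-o[2])/v[2]
E
python3 - <<'E'
from h import *
np.set_printoptions(precision=4,suppress=True)
s=manip.get_obs(); print(s['eef_pos'],s['tool_rot'],s['gripper_width'],s['t'])
for n in('side','top'):
    d=grab(n,n+'0.png'); print(n,-np.array(d['R']).T@d['t'])
    for l in ['scope','selector_knob','selector','camera','camera_index','key_pin','port_rim','sleeve','screw_tin','tweezers','phone']:
        try:
            for r in manip.look_for(l,n)[:3]:
                X=w(d,r['centre']); print(l,round(r['score'],2),X,proj(d,X))
        except Exception as e: print(l,e)
E
```

```text
[ 0.2875 -0.5821  0.2301] [-3.0568 -0.714   0.001 ] 1.002101096801109 0.0
side [0.0512 0.9032 0.6273]
scope 0.92 [0.5078 0.0898 0.1021] [282.615  248.4696]
selector 0.59 [0.5669 0.1405 0.1083] [246.4888 250.4943]
camera 0.93 [ 0.4496 -0.1734  0.0363] [351.0251 230.727 ]
camera 0.7 [ 0.5561 -0.1712  0.0505] [313.9778 218.3296]
camera_index 0.76 [ 0.4477 -0.1746  0.0291] [351.7486 233.1265]
camera_index 0.68 [ 0.557  -0.1748  0.0487] [314.2575 218.3114]
key_pin 0.97 [0.5069 0.0971 0.0975] [281.3868 251.9223]
key_pin 0.5 [ 0.4626 -0.4326  0.0103] [377.4742 202.7002]
port_rim 0.69 [0.5066 0.0999 0.0975] [280.8794 252.5509]
phone 0.81 [ 0.4627 -0.4335  0.0082] [377.4787 203.2148]
top [ 0.3607 -0.148   1.1678]
scope 0.57 [0.5098 0.0393 0.1228] [255.7493 209.8643]
scope 0.17 [0.5752 0.1276 0.1112] [223.7734 184.9873]
selector_knob 0.48 [0.573  0.1295 0.1096] [223.1515 185.9252]
selector 0.48 [0.5709 0.1327 0.1093] [221.9204 186.7331]
camera 0.87 [ 0.5485 -0.1798  0.0365] [341.2605 201.7942]
camera 0.72 [ 0.538  -0.0971  0.0289] [311.2055 205.4951]
camera 0.66 [ 0.451  -0.1944  0.0373] [346.252  237.3685]
camera_index 0.86 [ 0.5366 -0.096   0.0317] [310.7776 205.8407]
camera_index 0.78 [ 0.4509 -0.1925  0.0365] [345.5334 237.4146]
camera_index 0.6 [ 0.5491 -0.1866  0.0373] [343.7495 201.5784]
key_pin 0.74 [0.5113 0.041  0.1228] [255.0985 209.2701]
port_rim 0.6 [0.5062 0.0392 0.119 ] [255.9894 211.4787]
port_rim 0.17 [0.5725 0.1286 0.1117] [223.2967 185.9775]
screw_tin 0.85 [ 0.6763 -0.1307  0.0001] [324.3851 159.9426]
```

Run:
```python
import cv2
a=cv2.imread('pics/top0.png');b=cv2.imread('pics/side0.png')
c=cv2.resize(a[130:280,190:390],None,fx=4,fy=4,interpolation=cv2.INTER_CUBIC); cv2.imwrite('pics/topc.png',c)
c=cv2.resize(b[170:320,200:400],None,fx=4,fy=4,interpolation=cv2.INTER_CUBIC); cv2.imwrite('pics/sidec.png',c)
```

```text
(no output)
```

View pics/topc.png

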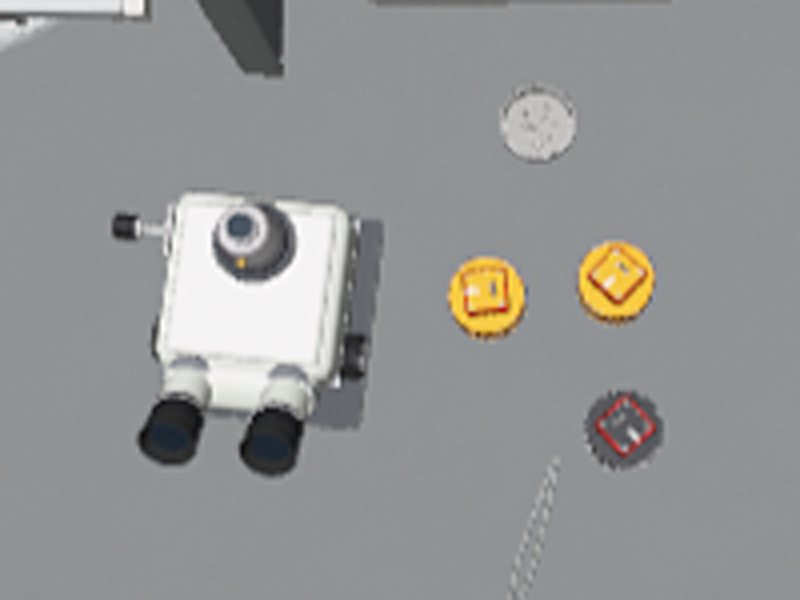

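View pics/sidec.png

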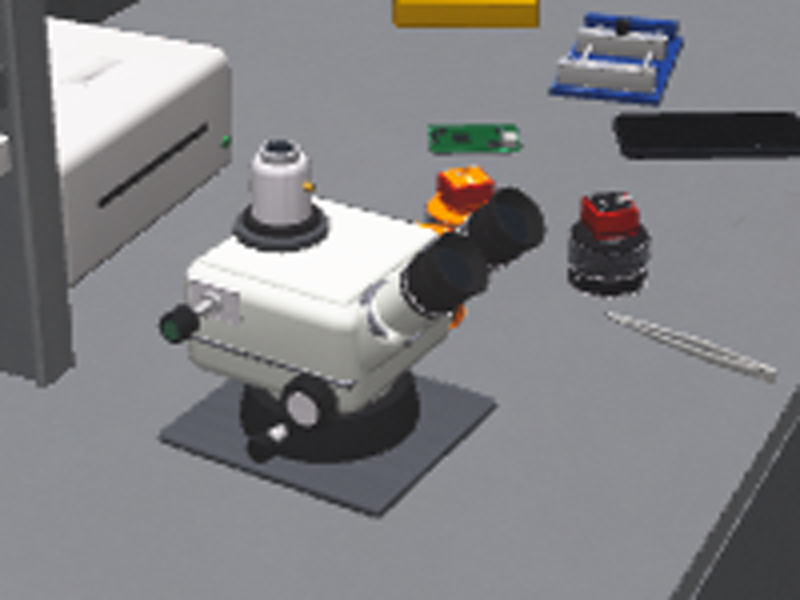

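View pics/top0.png

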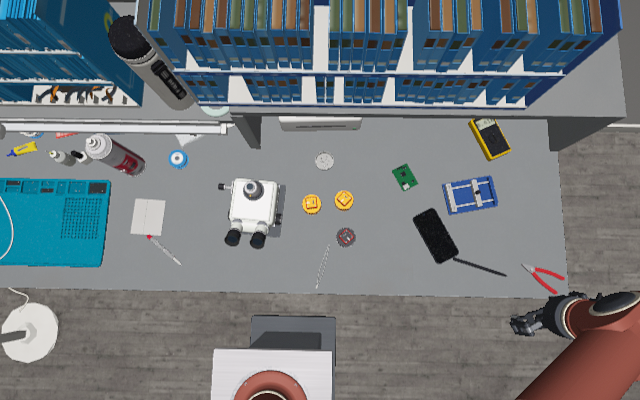

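The top picture has three candidates: two orange cameras at (311,203) and (344,200), and one with a red box on a black knurled collar at (346,237). The last one fits the description. The port rim is near (250,187), and the selector knob is on the left near (221,187). I'll confirm the camera in a crop and triangulate.

Run:
```python
from h import *
np.set_printoptions(precision=4,suppress=True)
a=grab('top');b=grab('side')
def tri(p,q):
    P=[np.array(d['intrinsics'])@np.c_[d['R'],d['t']] for d in(a,b)]
    X=cv2.triangulatePoints(P[0],P[1],np.array(p,float),np.array(q,float)).ravel();return X[:3]/X[3]
r=tri((250,187),(270.3,207.5)); k=tri((221.3,186.8),(245,250.5)); print('rim',r,'knob',k, 'rim@168',ray(a,(250,187),.170),ray(b,(270.3,207.5),.170),'knob@104',ray(a,(221.3,186.8),.104),ray(b,(245,250.5),.104))
print('focal',a['intrinsics'][0][0],b['intrinsics'][0][0])
A=cv2.resize(a['img'][222:252,328:364],None,fx=11,fy=11,interpolation=cv2.INTER_CUBIC)
B=cv2.resize(b['img'][213:249,336:372],None,fx=11,fy=11,interpolation=cv2.INTER_CUBIC)
A=cv2.copyMakeBorder(A,0,66,0,0,cv2.BORDER_CONSTANT)
cv2.imwrite('pics/cam.png',np.hstack([A,B])[:,:,::-1])
```

```text
rim [0.5598 0.0477 0.1715] knob [0.5727 0.1361 0.1043] rim@168 [0.5593 0.0476 0.17  ] [0.5623 0.0447 0.17  ] knob@104 [0.5717 0.1357 0.104 ] [0.574  0.1357 0.104 ]
focal 416.94997705001333 490.87235014916996
```

View pics/cam.png

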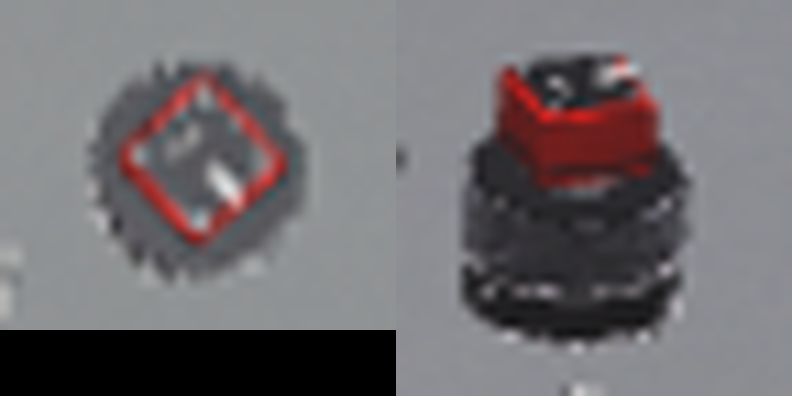

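The crop confirms a red box on a black collar. The index line points to the lower right, which is world direction about -136°. The knob and rim fits agree with the given sizes, with scope yaw about -0.08. I'm moving above the knob now.

Request:
drive_tool([
  [0,0,1.03,285,718,0,60],
  [0,0,1.03,285,718,0,60],
  [0,0,1.03,285,718,0,60],
  [0,0,1.03,285,718,0,60],
  [0,0,1.03,285,718,0,60],
  [0,0,1.03,285,718,0,60],
  [0,0,1.03,285,718,0,60],
  [0,0,1.03,285,718,0,60],
  [0,0,1.03,285,718,0,60],
  [0,0,1.03,285,718,0,60],
  [0,0,1.03,285,718,0,60],
  [0,0,1.03,285,718,0,60],
], grip_force=30)

```text
t: 2.8
eef_pos: [0.5655, 0.1159, 0.2316]
tool_rot: [2.311, 2.127, 0.001]
ft_force: [0.4, -0.5, 0.5]
gripper_width: 0.703
grip_force: 0.0
```

Run:
```python
from h import *
np.set_printoptions(precision=4,suppress=True)
s=manip.get_obs(); print(s['t'],s['eef_pos'],s['tool_rot'],s['joints'])
d=manip.grab_frame('top')
print('box',ray(d,(346.5,236.4),.059),'collar',ray(d,(346.2,237.4),.024))
```

```text
2.8 [0.5655 0.1159 0.2316] [2.3106 2.1272 0.0006] [ 0.0005  0.5232 -0.3792  1.6346  0.2189  1.0251 -0.5293]
box [ 0.4519 -0.1941  0.059 ] collar [ 0.452  -0.1948  0.024 ]
```

Request:
drive_tool([
  [0,0,0,7,20,-50,60],
  [0,0,0,7,20,-90,60],
  [0,0,0,7,20,-90,60],
  [0,0,0,7,20,-90,60],
])

```text
t: 3.35
eef_pos: [0.5727, 0.1342, 0.1428]
tool_rot: [2.311, 2.127, 0.004]
ft_force: [-0.4, -0.8, 0.4]
gripper_width: 0.704
grip_force: 0.0
```

Run:
```python
from h import *
s=manip.get_obs(); print(s['eef_pos'])
a=grab('top');b=grab('side')
for d in(a,b): print(proj(d,s['eef_pos']))
c=lambda d,x,y:cv2.resize(d['img'][y:y+70,x:x+66],None,fx=6,fy=6,interpolation=cv2.INTER_CUBIC)
cv2.imwrite('pics/knob.png',np.hstack([c(a,190,150),c(b,212,205)])[:,:,::-1])
```

```text
[0.57270962 0.13423543 0.14284582]
[217.99123875 183.36889914]
[244.98146694 234.20714652]
```

View pics/knob.png

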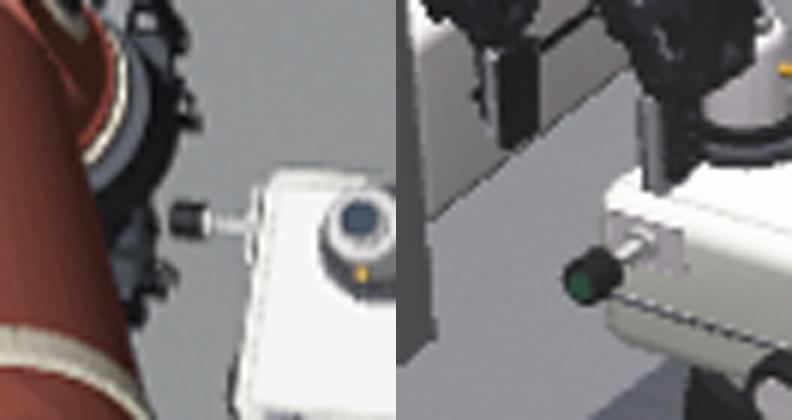

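The fingers straddle the knob, which is at side px (244,251) with the TCP above it at (245,234). Next I descend and pinch.

Request:
drive_tool([
  [0,0,0,0,2,-30,60],
  [0,0,0,0,2,-54,60],
  [0,0,0,0,2,-54,60],
  [0,0,0,0,2,-54,8],
  [0,0,0,0,2,-54,8],
  [0,0,0,0,2,-54,8],
  [0,0,0,0,2,-54,8],
  [0,0,0,0,2,-54,8],
  [0,0,0,0,2,-54,8],
  [0,0,0,0,2,-54,8],
])

```text
t: 4.7
eef_pos: [0.5736, 0.1365, 0.0889]
tool_rot: [2.309, 2.126, 0.006]
ft_force: [1.9, -0.7, 6.9]
gripper_width: 0.189
grip_force: 29.4
```

Request:
drive_tool([
  [0,0,0,0.3,4,0,8],
  [0,0,0,0.6,8,0,8],
  [0,0,0,1,12,0,8],
  [0,0,0,1.3,16,0,8],
  [0,0,0,1.6,19,0,8],
  [0,0,0,1.8,22,0,8],
  [0,0,0,2,25,0,8],
  [0,0,0,2,25,0,8],
  [0,0,0,2,25,0,8],
  [0,0,0,2,25,0,8],
])

```text
t: 5.95
eef_pos: [0.5752, 0.1554, 0.0888]
tool_rot: [2.309, 2.119, -0.007]
ft_force: [0.0, -8.1, 10.3]
gripper_width: 0.189
grip_force: 29.8
```

Request:
drive_tool([
  [0,0,0,0,0,0,50],
  [0,0,0,0,0,0,50],
  [0,0,0,0,0,0,60],
  [0,0,0,0,0,0,60],
  [0,0,0,0,0,60,80],
  [0,0,0,0,0,120,80],
  [0,0,0,0,0,140,80],
  [0,0,0,0,0,140,80],
])

```text
t: 6.95
eef_pos: [0.5743, 0.162, 0.2291]
tool_rot: [2.309, 2.128, 0.006]
ft_force: [0.2, 0.3, -0.6]
gripper_width: 0.932
grip_force: 0.0
```

Run:
```python
from h import *
s=manip.get_obs(); print(s['eef_pos'],s['tool_rot'],s['joints'])
b=grab('side'); 
for v in (86,97,108): print(v,proj(b,(.5605+.005+.08*v/1e3,.0465+v/1e3*.997,.104)))
cv2.imwrite('pics/k2.png',cv2.resize(b['img'][200:280,210:310],None,fx=6,fy=6,interpolation=cv2.INTER_CUBIC)[:,:,::-1])
```

```text
[0.57434471 0.16201006 0.22905184] [2.3091903  2.12779583 0.00587968] [-0.07945839  0.5542458  -0.3761865   1.58492871  0.2261524   1.04150746
 -0.60006537]
86 [246.50642541 249.94718968]
97 [243.34507692 252.16123938]
108 [240.12982366 254.41304128]
```

View pics/k2.png

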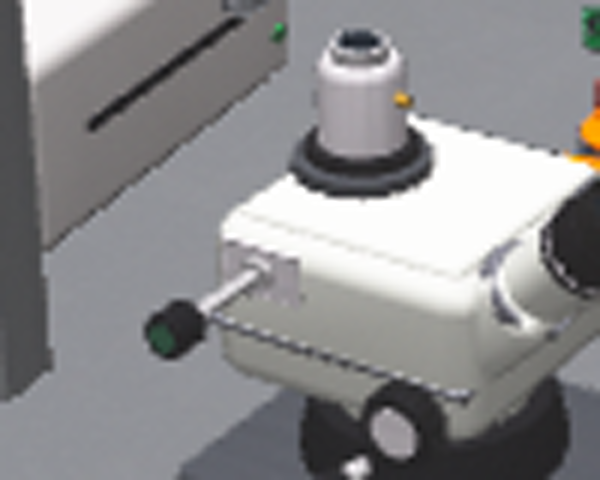

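The selector is out: the knob is at (239,255), and the prediction for fully out is (240,254). Now to the red camera.

Request:
drive_tool([
  [0,0,0.78,-122,-356,0,82],
  [0,0,0.78,-122,-356,0,82],
  [0,0,0.78,-122,-356,0,82],
  [0,0,0.78,-122,-356,0,82],
  [0,0,0.78,-122,-356,0,82],
  [0,0,0.78,-122,-356,0,82],
  [0,0,0.78,-122,-356,0,82],
  [0,0,0.78,-122,-356,-60,82],
  [0,0,0.78,-122,-356,-120,82],
  [0,0,0.78,-122,-356,-130,82],
  [0,0,0.78,-122,-356,-130,82],
])

```text
t: 8.38
eef_pos: [0.4519, -0.1936, 0.0972]
tool_rot: [-1.325, -2.847, -0.001]
ft_force: [-0.2, -0.4, 0.3]
gripper_width: 0.962
grip_force: 0.0
```

Run:
```python
from h import *
s=manip.get_obs(); print(s['eef_pos'],s['tool_rot'],s['joints'])
b=grab('side'); a=grab('top')
print(proj(b,s['eef_pos']),proj(b,(.452,-.1945,.059)),proj(b,(.452,-.1945,0.)))
c=lambda d,x,y:cv2.resize(d['img'][y:y+60,x:x+60],None,fx=6,fy=6,interpolation=cv2.INTER_CUBIC)
cv2.imwrite('pics/g1.png',np.hstack([c(a,316,207),c(b,324,195)])[:,:,::-1])
# rim refine from tube edges: predicted
for x,y in((.5605,.0465),(.5593,.0476)): print(proj(b,(x,y,.150)),proj(b,(x,y,.168)))
```

```text
[ 0.45193912 -0.19363723  0.09722603] [-1.32507097e+00 -2.84716544e+00 -1.09761428e-03] [ 0.67773828  0.60853306 -0.47194635  2.01026204  0.4569351   0.62752509
  0.60171952]
[353.92858368 206.53495337] [353.43278372 219.58490054] [352.54410163 239.31802777]
[270.86171483 216.06663689] [270.63930689 208.76695714]
[271.08179487 216.36072819] [270.86057559 209.05384062]
```

View pics/g1.png

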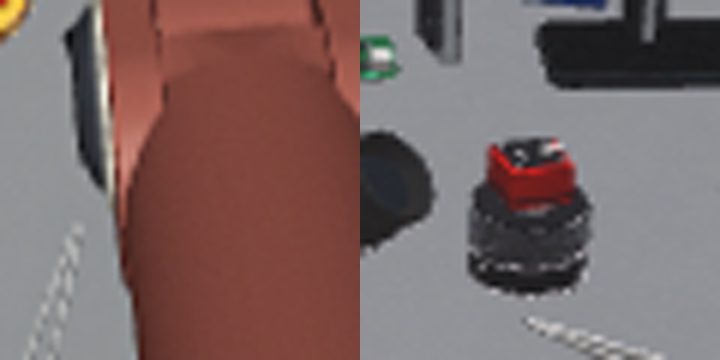

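The red camera's collar is at side px (352,235), within about 1 mm of the prediction. The tweezers are clear of it. Descending to grip.

Request:
drive_tool([
  [0,0,0,1,-1,-40,82],
  [0,0,0,1,-1,-70,82],
  [0,0,0,1,-1,-87,82],
  [0,0,0,1,-1,-87,82],
  [0,0,0,1,-1,-87,60],
  [0,0,0,1,-1,-87,45],
  [0,0,0,1,-1,-87,40],
  [0,0,0,1,-1,-87,40],
  [0,0,0,1,-1,-87,40],
  [0,0,0,1,-1,-87,40],
], grip_force=50)

```text
t: 9.72
eef_pos: [0.4541, -0.1959, 0.0121]
tool_rot: [1.326, 2.844, 0.001]
ft_force: [0.0, 0.3, 6.5]
gripper_width: 0.589
grip_force: 51.0
```

Request:
drive_tool([
  [0,0,0,0,0,60,40],
  [0,0,0,0,0,120,40],
  [0,0,0,0,0,180,40],
  [0,0,0,0,0,218,40],
  [0,0,-0.14,106,243,218,40],
  [0,0,-0.14,106,243,218,40],
  [0,0,-0.14,106,243,218,40],
  [0,0,-0.14,106,243,218,40],
  [0,0,-0.14,106,243,218,40],
  [0,0,-0.14,106,243,218,40],
  [0,0,-0.14,106,243,218,40],
  [0,0,-0.14,106,243,218,40],
])

```text
t: 11.22
eef_pos: [0.5582, 0.0448, 0.2282]
tool_rot: [1.529, 2.744, -0.003]
ft_force: [-0.2, -0.4, -1.4]
gripper_width: 0.595
grip_force: 53.6
```

Run:
```python
from h import *
s=manip.get_obs(); print(s['eef_pos'],s['tool_rot'],s['joints'])
b=grab('side'); e=np.array(s['eef_pos'])
for z in (.168,.139): print('port axis',proj(b,(.56,.047,z)))
print('collar axis low/high',proj(b,e-[0,0,.012]),proj(b,e+[0,0,.024]))
cv2.imwrite('pics/p1.png',cv2.resize(b['img'][160:250,225:325],None,fx=6,fy=6,interpolation=cv2.INTER_CUBIC)[:,:,::-1])
```

```text
[0.55820992 0.04477589 0.2282321 ] [ 1.52865195e+00  2.74435799e+00 -2.60852127e-03] [ 0.24501971  0.53094255 -0.57007163  1.68213941  0.32686218  1.02580815
  0.12012624]
port axis [270.72201847 208.89345727]
port axis [271.07821612 220.61176643]
collar axis low/high [271.33703524 188.62809176] [270.88468753 173.18993745]
```

View pics/p1.png

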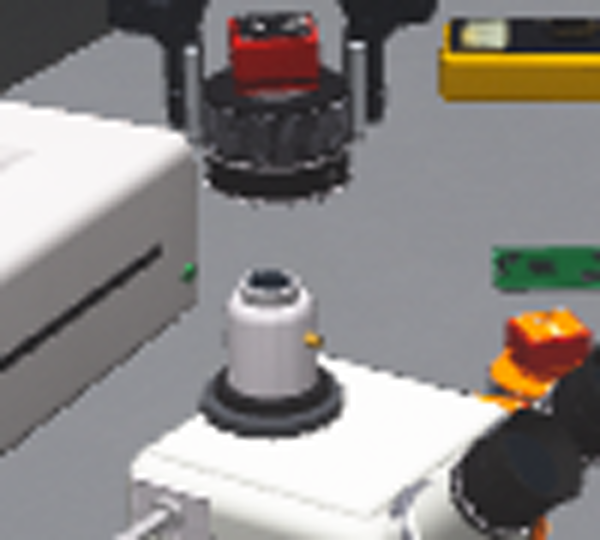

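The collar hangs above the port: collar at (271,187), tube at (270.5,215). I'll lower it to just above the sleeve and let it settle.

Request:
drive_tool([
  [0,0,0,1,0,-20,40],
  [0,0,0,1,0,-38,40],
  [0,0,0,1,0,-38,40],
  [0,0,0,1,0,-38,40],
])

```text
t: 11.78
eef_pos: [0.56, 0.047, 0.191]
tool_rot: [1.524, 2.746, 0.001]
ft_force: [-0.1, -0.2, -1.1]
gripper_width: 0.587
grip_force: 53.7
```

Request:
drive_tool([
  [0,0,0,1,0,-5,40],
  [0,0,0,1,0,-10,40],
  [0,0,0,1,0,-15,40],
  [0,0,0,1,0,-18,40],
  [0,0,0,1,0,-18,40],
])

```text
t: 12.4
eef_pos: [0.5616, 0.0465, 0.1721]
tool_rot: [1.524, 2.745, 0.0]
ft_force: [3.4, -2.7, -3.6]
gripper_width: 0.586
grip_force: 53.7
```

Request:
drive_tool([
  [0,0,0,2,-1.5,0,40],
  [0,0,0,2,-1.5,0,40],
  [0,0,0,2,-1.5,0,40],
])

```text
t: 12.78
eef_pos: [0.5619, 0.0463, 0.1721]
tool_rot: [-1.522, -2.747, 0.0]
ft_force: [0.0, 0.1, -1.5]
gripper_width: 0.59
grip_force: 53.7
```

Request:
drive_tool([
  [0,0,0,0,0,-2,40],
  [0,0,0,0,0,-4,40],
  [0,0,0,0,0,-5,40],
  [0,0,0,0,0,-5,40],
])

```text
t: 13.28
eef_pos: [0.5626, 0.046, 0.1684]
tool_rot: [1.523, 2.747, -0.0]
ft_force: [-2.3, 0.2, 5.4]
gripper_width: 0.586
grip_force: 54.6
```

Request:
drive_tool([
  [0,0,-0.05,0,0,0,40],
  [0,0,-0.1,0,0,0,40],
  [0,0,-0.15,0,0,0,40],
  [0,0,-0.2,0,0,0,40],
  [0,0,-0.25,0,0,0,40],
  [0,0,-0.3,0,0,0,40],
  [0,0,-0.3,0,0,0,40],
])

```text
t: 14.15
eef_pos: [0.5628, 0.0447, 0.1684]
tool_rot: [1.916, 2.487, -0.002]
ft_force: [-1.4, -2.7, 6.2]
gripper_width: 0.593
grip_force: 54.5
```

Request:
drive_tool([
  [0,0,-0.05,0,-1,0,40],
  [0,0,-0.1,0,-1,0,40],
  [0,0,-0.15,0,-1,0,40],
  [0,0,-0.2,0,-1,0,40],
  [0,0,-0.25,0,-1,0,40],
  [0,0,-0.3,0,-1,0,40],
  [0,0,-0.3,0,-1,0,40],
])

```text
t: 15.02
eef_pos: [0.5615, 0.044, 0.1684]
tool_rot: [2.267, 2.174, -0.005]
ft_force: [-4.3, -2.8, 8.3]
gripper_width: 0.59
grip_force: 54.7
```

Request:
drive_tool([
  [0,0,0,-2,-1,0,40],
  [0,0,-0.05,-2,-1,0,40],
  [0,0,-0.1,-2,-1,0,40],
  [0,0,-0.15,-2,-1,0,40],
  [0,0,-0.2,-2,-1,0,40],
  [0,0,-0.25,-2,-1,0,40],
  [0,0,-0.25,-2,-1,0,40],
])

```text
t: 15.9
eef_pos: [0.5604, 0.0443, 0.1669]
tool_rot: [-2.519, -1.876, 0.0]
ft_force: [-0.0, 0.9, -1.1]
gripper_width: 0.588
grip_force: 53.6
```

The collar has dropped: z fell and the vertical force is now only the camera's weight. Lowering gently.

Request:
drive_tool([
  [0,0,0,0,0,-2,40],
  [0,0,0,0,0,-4,40],
  [0,0,0,0,0,-5,40],
  [0,0,0,0,0,-5,40],
])

```text
t: 16.4
eef_pos: [0.5605, 0.0441, 0.1623]
tool_rot: [-2.52, -1.875, -0.0]
ft_force: [-0.3, 1.4, -0.5]
gripper_width: 0.588
grip_force: 53.8
```

Request:
drive_tool([
  [0,0,0,0,0.5,-2,40],
  [0,0,0,0,0.5,-4,40],
  [0,0,0,0,0.5,-6,40],
  [0,0,0,0,0.5,-8,40],
  [0,0,0,0,0.5,-10,40],
  [0,0,0,0,0.5,-10,40],
  [0,0,0,0,0.5,-10,40],
], grip_force=70)

```text
t: 17.27
eef_pos: [0.5607, 0.0441, 0.1563]
tool_rot: [2.519, 1.873, 0.001]
ft_force: [-9.4, -2.6, 23.5]
gripper_width: 0.581
grip_force: 77.1
```

Request:
drive_tool([
  [0,0,0,-2,-0.5,0,40],
  [0,0,0,-4,-1,0,40],
  [0,0,0,-4,-1,-2,40],
  [0,0,0,-4,-1,-2,40],
  [0,0,0,-4,-1,-2,40],
])

```text
t: 17.9
eef_pos: [0.5607, 0.0441, 0.1562]
tool_rot: [2.516, 1.871, 0.015]
ft_force: [-3.7, -0.6, 26.5]
gripper_width: 0.584
grip_force: 77.6
```

Run:
```python
from h import *
s=manip.get_obs(); e=np.array(s['eef_pos']);print(s['t'],e,s['tool_rot'],s['ft_force'],s['ft_torque'],s['joints'])
b=grab('side')
cv2.imwrite('pics/p2.png',cv2.resize(b['img'][160:260,225:325],None,fx=6,fy=6,interpolation=cv2.INTER_CUBIC)[:,:,::-1])
```

```text
17.9 [0.56072032 0.04406551 0.15623597] [2.51617383 1.8705197  0.01527918] [-3.72577401 -0.57785992 26.45789848] [-0.12459178  1.00246456  0.01819508] [ 0.07284689  0.57483032 -0.2943438   1.77785986  0.22140082  0.80945313
 -0.62077665]
```

View pics/p2.png

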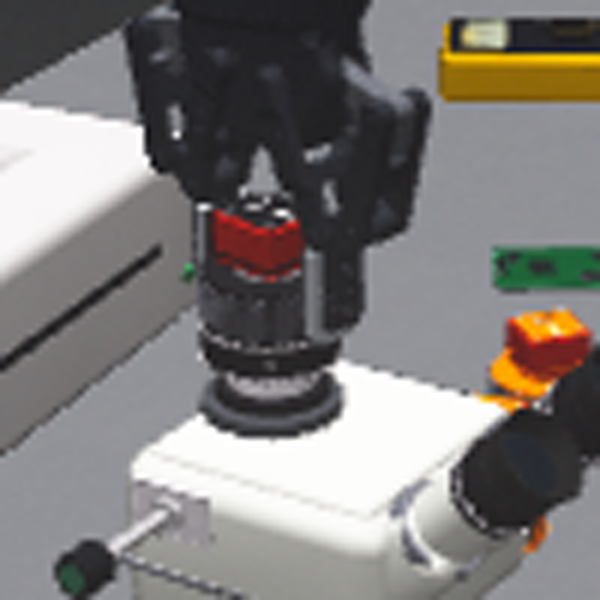

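The collar is down on the port, with its bottom edge at crop y≈372 and only about 15 mm of tube showing above the foot ring. The selector knob is still out. Contact is stiff: 2 mm more push moved it only 0.1 mm. I'll hold, then hand in.

Request:
drive_tool([
  [0,0,0,-1,0,0,40],
  [0,0,0,-1,0,0,40],
  [0,0,0,-1,0,0,40],
  [0,0,0,-1,0,0,40],
  [0,0,0,-1,0,0,40],
  [0,0,0,-1,0,0,40],
])

```text
t: 18.7
eef_pos: [0.5607, 0.0441, 0.1563]
tool_rot: [2.515, 1.87, 0.018]
ft_force: [-2.1, -1.1, 24.5]
gripper_width: 0.585
grip_force: 77.1
```

Run:
```python
from h import *
s=manip.get_obs();print(s['t'],s['eef_pos'],s['ft_force'],s['grip_force'],np.abs(s['dq']).max())
if s['ft_force'][2]>15 and s['eef_pos'][2]<.157: print(manip.job_done())
```

```text
18.7 [0.56072005 0.04407538 0.15627439] [-2.09791031 -1.08757988 24.48692338] 77.10540111700539 0.001800647095526613
the job is handed in; nothing more can be done
None
```

I handed the job in at 18.7 s: the selector is fully out, and the red camera is keyed over the pin and held pressed home on the photo port with about 24 N; the hand-in returned no verdict.

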